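# Thread the return spring onto the gluing press post

### The arm

A 6-joint arm with a two-finger parallel gripper is mounted at the origin on a cart in front of the work surface, level with it; the furniture and walls round the work are solid. World frame = base frame: x ahead of the robot, y to its left, z up, the work surface at z = 0. Lengths are in mm, angles in rad, forces in N, time in s.
With the tool pointing down it reaches from about 350 to 875 mm from the base axis. Payload 4.2 kg.
Tool frame: the origin (TCP) lies midway between the tips of the shut fingers; the grasp point (between the pads) lies 19 mm behind it; z points along the fingers, y is the direction in which the jaws open and shut (so a half turn about z gives the same grasp; the last joint's range is limited). The gripper opens to 85 mm and grips with 20 to 120 N. Pads are 22 mm wide; open, the fingers measure 114 mm over their backs; the gripper's body (76 mm by 85 mm) begins 54 mm behind the grasp point. The pads swing forward as they close: fully open they stand 13 mm farther back than shut.
Start: joints at [1.433, 0.385, 0.008, 0, -1.194, -0.259], TCP at [241.51, 576.431, 231.312] pointing down, gripper open.
Joint ranges: [-3.14, 3.14], [-1.21, 2.06], [-1.07, 1.41], [-3.16, 2.05], [-2.99, -0.16], [-3.1, 3.1]. Speed limits (rad/s): [2.79, 2.79, 3.14, 3.14, 3.14, 3.14].

### API

Orientations are given as a unit quaternion [x, y, z, w].
In Python, from bench import arm, eyes, nets gives the robot as it stands.
- The arm moves only by the tool jog_arm, never from a script. Its argument "rows" is a list of rows, each a list of 3 entries, a list of its own where there are three numbers: the shift along the tool's x, y, z in cm, then the turn, a rotation vector about the tool's x, y, z in degrees, then the finger opening in cm, from 0 to 8.54. In form: [[[x, y, z], [ax, ay, az], jaw], ...]. A call has 1 to 10 rows; each row shifts and turns the commanded pose from where the row before left it, along the tool's axes as they then stand; what a row does not reach is not made up. A row lasts 1/8 s, in which the tool goes at most 62.5 mm and 10.7 degrees, less where a joint would pass 70% of its speed; a pose out of reach is approached as far as the arm can. A call with a gripper value outside its range is refused whole. The fingers move at their own pace and stop on an object; the grip force is fixed at half the most. Time passes only in rows, so rows that do not move let the fingers close. It gives the time, the measured TCP pose, the force and the opening at its end, in the units of the state.
- arm.read_state(): the state, without advancing time (a new reading comes with each control period).
- eyes.get_image(name): name is "scene" or "top" or "wrist"; returns the picture (384x512x3 uint8, red, green, blue); there is no depth.
- eyes.camera_model(name): a dict with "K" (3x3 intrinsics, pixels), "k1" (the pictures are not rectified: a ray, as slopes to the right and down, at radius r is drawn at 1 + k1 r^2 times it, then the intrinsics apply), "rvec" (rotation vector, rad) and "tvec" (3), from world to camera coordinates, as OpenCV has them. Camera axes: x right, y down, z forward; pixel columns grow to the right and rows downward; lengths in mm; the calibration is good to about 2 mm. A picture is of the moment at which its call begins: read the wrist's pose just before it. camera_model takes no time and is no camera call; for the wrist camera it gives the pose at the moment of the call.
- arm.job_done(): hands the job in, once; it reports no verdict.
Trained networks look in the newest picture that a camera, given by its name, has taken for a name from the list of things; names that differ only in an ending like _2 or _b are one class to them, and where a whole thing is asked for, a point or a joint stands for the part that bears it (a point fixed in the world has none). Each returns a list of dicts, best first, with "conf" (0 to 1); they miss things now and then, are a little off and sometimes report something else, mostly with a low value. They report only what shows in the picture. A call takes as long as a camera call. They do not tell look-alikes from the thing itself.
- nets.boxes_of(camera, name): "position" ([column, row] as shares, 0 to 1, of the picture: columns of its width, rows of its height, amid what is visible of it).
The state is a dict: "clock": time; "joints": joint angles; "joint_vel": joint speeds; "joint_efforts": joint torques, N m; "position": TCP position; "ee_rot": TCP orientation; "contact_force": force on the tool from outside, world axes, zero at the start; "wrist_torque": the same for the moment, N m; "gripper_width": finger opening in mm.
Only numpy, scipy, OpenCV 4.12 (cv2) and the standard library are available. Lean on these libraries where they do the work, as an engineer would, in place of code of your own. Each camera call takes 0.05 s, during which the arm holds its last target.

### The job

Fit the loose coil spring, tang end down, over the upright rod of the green press base and bring it fully home, so that it stands upright on the base plate. The spring's inward tang catches on two slotted collars on the way down: do not force it down or round (never more than 25 N), but keep light pressure and twist the spring until the tang drops into each slot. Let go of the spring when it is home, and leave the bowl, the cork block and the tape roll where they are.

Things in the scene. Friction and masses are not known exactly. Their poses are not given: they have to be found in the camera images.
- spring: steel compression spring standing upright on the table, 46 mm tall, outside diameter 30.6 mm, inside 22 mm clear, wire 4 mm. Origin: centre of its lower end (tang end); z up its axis. Lowest three turns (0 to 12 mm) and top two (38 to 46 mm) are closed, the three between open. Take it from above round its upper half. The tang is on its own -x side. 0.08 to 0.14 kg.
- tang (a point): inner tip of the spring's tang: a stub 4 mm wide, 3.6 mm high on the third turn, centred 10 mm above the spring's lower end, reaching inwards from the spring's -x side to 6.0 mm from its axis. It turns with the spring.
- spring_top (a point): centre of the spring's upper end, 46 mm above its lower end when free. The spring gives about 600 N/m over its whole length and is solid after about 16 mm; under a twisting moment its ends turn against each other by 0.2 rad at 0.1 N m.
- post: green steel base plate 100 x 80 x 12 mm, fixed on the table, with an upright steel rod, 8 mm diameter, in its middle. Origin: centre of the underside, on the rod's axis, z up. A white line on the plate marks its own -x side. A low centring boss (17 mm diameter, 4 mm high) surrounds the rod's foot.
- rod_top (a point): top end of the rod on its axis, 56 mm above the plate's upper face. Two brass collars, 19 mm diameter, 8 mm high, are clamped on the rod: lower one 20 to 28 mm, upper one 44 to 52 mm above the plate. Each has one open slot 6.4 mm wide, reaching in to the rod; the spring passes only with its tang in the slot (within about 0.15 rad).
- seat (a point): point on the rod's axis on the plate's upper face, 12 mm above the table: the spring's lower end belongs here. The collars' slots face roughly the post's -x side (white line), but each collar is clamped at its own angle, up to 0.9 rad either side of -x about the rod; these angles are not measured and differ. The collars do not turn.
- bowl: small white restored bowl, 86 mm across, 53 mm high; bystander. Origin: centre of its underside.
- block: cork sanding block 50 x 76 x 28 mm; bystander. Origin: centre of its underside.
- tape: roll of tan tape lying flat, 98 mm across, 25 mm high; bystander. Origin: centre of its underside.
Things that resemble listed ones, but are neither listed nor needed, are in the scene too. Of the things that look like the post, the larger one is meant.

How it is judged (in metres and radians):
On the way:
1. the spring is round the rod with its tang below the upper collar (z of tang in the frame of seat below 0.043 m and horizontal distance between spring and seat below 0.008 m).
At the end, for the whole second after the job is handed in: The spring stands round the rod on the base plate: its lower end within 3 mm of the plate's upper face and within 6 mm of the rod's axis, upright within 0.12 rad, tang end down, not compressed (at least 43 mm long), at rest and released (z of spring in the frame of seat below 0.003 m and horizontal distance between spring and seat below 0.006 m and angle between spring's own z axis and vertical below 0.12 rad and z of spring_top in the frame of spring above 0.043 m and z of tang in the frame of seat above 0.005 m and linear speed of spring below 0.02 m/s); the robot touches nothing.
It fails at once if the spring pressed on the post with more than 25 N (contact force between spring and post above 25 N).
It fails at once if a bystander (bowl, cork block or tape roll) moved more than 30 mm (distance of any of bowl, block, tape from where it was at the start of the episode above 0.03 m).
It also fails if it takes over 72 s, if anything falls off the work surface, if the arm or the gripper's body presses on something with over 40 N, if the wrist force passes 120 N, or if a joint passes its speed limit or range.

## Working session

There is one attempt and no reset: what is moved stays moved. The work goes in short steps, Python scripts to look and compute and a tool call to move; the robot and the scene stay as the last step left them, time stands still between calls to the robot, and variables do not carry over. Pictures are saved under pics/ and viewed, and the job is handed in when it is done.

Besides the shell and the picture viewer there is one more tool, called after "Emit:" by a JSON object that holds its "method" and its "body". jog_arm: Moves the arm, as the interface text tells. Its arguments: {"type":"object","properties":{"rows":{"type":"array","items":{"type":"array"}}},"required":["rows"]}

```bash
ls; mkdir -p pics; cat > h.py <<'E'
import numpy as np, cv2
from bench import arm, eyes, nets
def cam(n):
    m=eyes.camera_model(n); R=cv2.Rodrigues(np.array(m["rvec"],float))[0]; return np.array(m["K"],float),m["k1"],R,np.array(m["tvec"],float).ravel()
def proj(c,P):
    K,k1,R,t=c; p=R@np.array(P,float)+t; s=p[:2]/p[2]; s=s*(1+k1*(s@s)); return K[:2,:2]@s+K[:2,2]
def ray(c,uv):
    K,k1,R,t=c; d=np.linalg.solve(K[:2,:2],np.array(uv,float)-K[:2,2]); s=d.copy()
    for _ in range(30): s=d/(1+k1*(s@s))
    return -R.T@t, R.T@np.array([s[0],s[1],1.])
def onz(c,uv,z):
    o,d=ray(c,uv); return o+d*(z-o[2])/d[2]
def snap(n,f,crop=None,sc=1):
    im=eyes.get_image(n)
    im=im[:,:,::-1].copy()
    if crop: x0,y0,x1,y1=crop; im=im[y0:y1,x0:x1]
    if sc!=1: im=cv2.resize(im,None,fx=sc,fy=sc,interpolation=cv2.INTER_CUBIC)
    cv2.imwrite("pics/"+f,im)
E
python3 - <<'E'
from h import *
for n in("scene","top","wrist"):
    snap(n,n+"0.png")
    c=cam(n); print(n,-c[2].T@c[3],c[0][0,0],c[1])
    for o in("spring","post","bowl","block","tape"):
        if n=="wrist" and o not in("spring","post"):continue
        for r in nets.boxes_of(n,o)[:4]:
            uv=np.array(r["position"])*[512,384]; print(o,round(r["conf"],2),uv.round(1),onz(c,uv,20).round())
print(arm.read_state())
E
```

```text
pics
scene [ -12.62443676 -533.44546502  526.26247916] 353.2960559714336 0.019239803384185586
spring 0.68 [308.  188.2] [ 677. -137.   20.]
spring 0.65 [267.5 229.2] [ 477. -158.   20.]
post 0.87 [204.5 234.6] [376. -60.  20.]
post 0.8 [209.7 195.9] [490.  41.  20.]
bowl 0.59 [307.2 188.2] [ 676. -136.   20.]
block 0.91 [286.1 171.9] [712. -42.  20.]
tape 0.59 [355.7 225.1] [ 613. -305.   20.]
top [414.83223923 -81.88612622 921.51183424] 451.1296160314977 -0.17089075313012417
spring 0.45 [294.3 224. ] [ 480. -162.   20.]
post 0.96 [233.5 268.8] [390. -41.  20.]
post 0.95 [181.1 211.5] [504.  66.  20.]
bowl 0.87 [291.1 138. ] [ 657. -157.   20.]
block 0.56 [240.3 115.7] [704. -52.  20.]
tape 0.71 [357.8 138.4] [ 658. -296.   20.]
wrist [317.92963635 544.1826827  373.70139977] 342.21000721022784 -0.013796959610794109
{'clock': 0.75, 'joints': array([ 1.43258881e+00,  3.84636758e-01,  7.92704705e-03, -5.98911271e-05,
       -1.19398097e+00, -2.58644237e-01]), 'joint_vel': array([-0.00050636,  0.0004564 ,  0.00347579,  0.00221415, -0.00054513,
        0.00138453]), 'joint_efforts': array([-6.34961089e-04, -3.91995263e+01,  1.88602567e+01,  4.19009015e+00,
       -1.44838455e-04,  9.77240262e-07]), 'position': array([241.50120207, 576.43999948, 231.35199799]), 'ee_rot': array([ 9.80375920e-01, -1.97137141e-01, -3.09737626e-05, -5.10521694e-05]), 'contact_force': array([-0.14450068, -0.70124728, -0.15457969]), 'wrist_torque': array([ 0.04113611, -0.00357123,  0.03654676]), 'gripper_width': 85.35521603901674}
```

```bash
python3 - <<'E'
import cv2
for n in("scene","top"):
    im=cv2.imread(f"pics/{n}0.png"); cv2.imwrite(f"pics/{n}0b.png",cv2.resize(im,(800,600),interpolation=cv2.INTER_CUBIC))
im=cv2.imread("pics/top0.png")
cv2.imwrite("pics/topc.png",cv2.resize(im[180:320,140:340],None,fx=4,fy=4,interpolation=cv2.INTER_CUBIC))
im=cv2.imread("pics/scene0.png")
cv2.imwrite("pics/scenec.png",cv2.resize(im[150:290,150:350],None,fx=4,fy=4,interpolation=cv2.INTER_CUBIC))
E
```

```text
(no output)
```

View pics/scene0b.png

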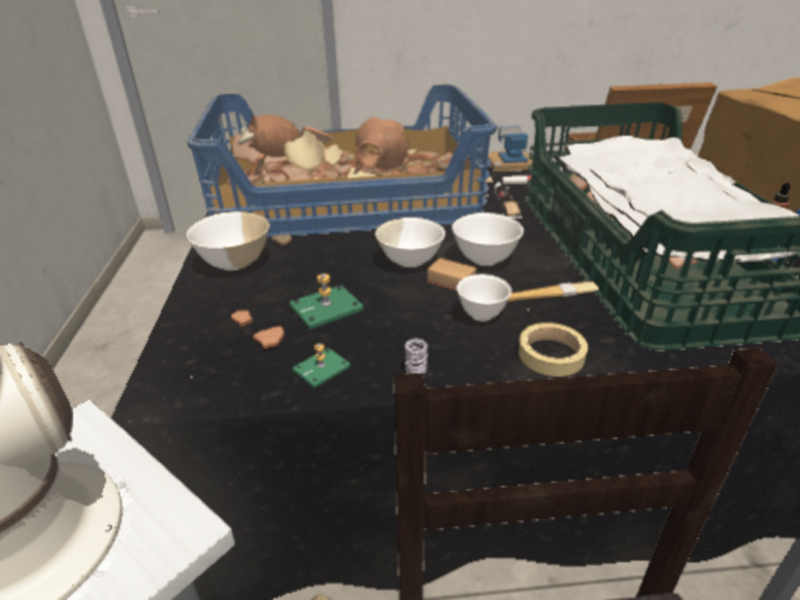

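View pics/top0b.png

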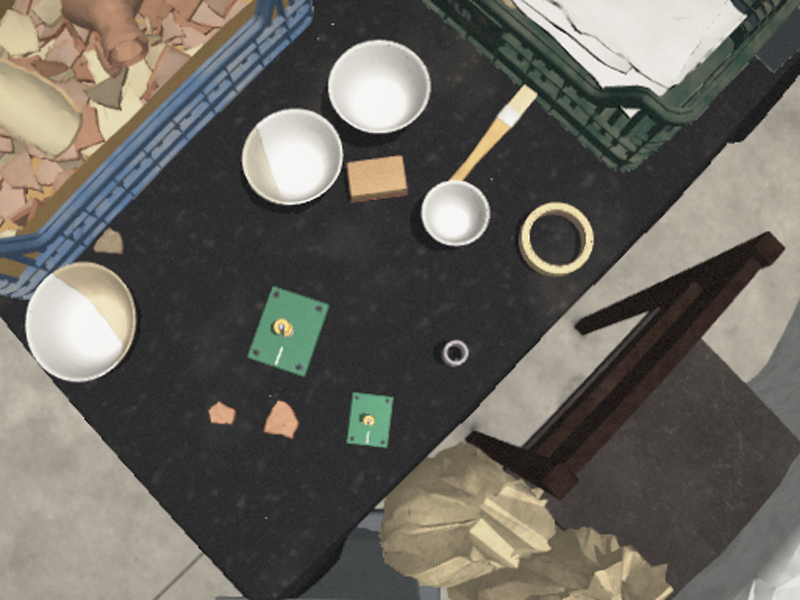

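View pics/topc.png

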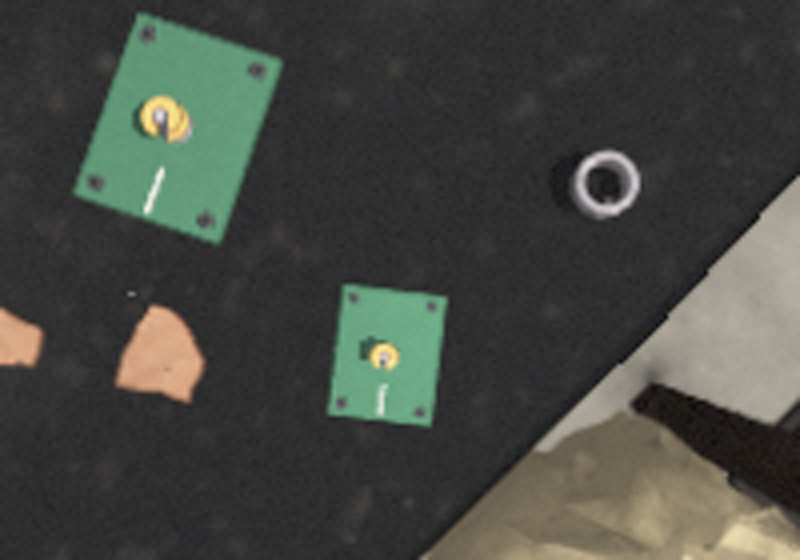

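View pics/scenec.png

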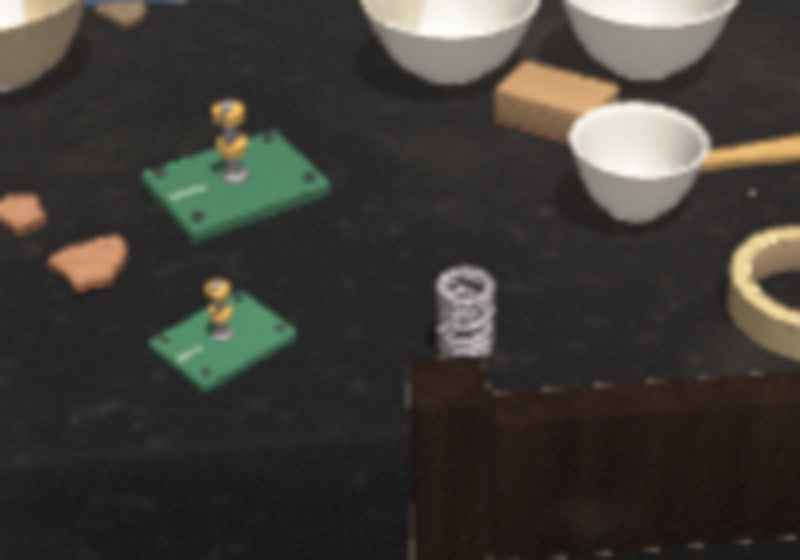

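```bash
python3 - <<'E'
from h import *
ct=cam("top"); cs=cam("scene")
def tri(a,b):
    o1,d1=ray(ct,a); o2,d2=ray(cs,b); d1/=np.linalg.norm(d1); d2/=np.linalg.norm(d2)
    s=np.linalg.lstsq(np.c_[d1,-d2],o2-o1,rcond=None)[0]; p,q=o1+d1*s[0],o2+d2*s[1]; return ((p+q)/2).round(1),round(np.linalg.norm(p-q),1)
k=.64
print("chair L",tri((568*k,478*k),(411*k,368*k)),"R",tri((772*k,242*k),(750*k,358*k)))
tc=lambda x,y:(140+x/4,180+y/4); sc=lambda x,y:(150+x/4,150+y/4)
print("spring top",tri(tc(606,184),sc(466,283)))
print("spring z44",onz(ct,tc(606,184),44))
print("rodtop",tri(tc(160,116),sc(229,102)), onz(ct,tc(160,116),68))
P=[onz(ct,tc(*p),12) for p in((140,13),(282,60),(218,243),(75,192))]
print(np.array(P).round(1),np.mean(P,0)); print([np.linalg.norm(P[i]-P[(i+1)%4]).round(1) for i in range(4)])
a,b=onz(ct,tc(161,169),12),onz(ct,tc(148,212),12); print("line dir",np.arctan2(*(b-a)[[1,0]]))
print("edges dir",[np.arctan2(*(P[j]-P[i])[[1,0]]) for i,j in((0,3),(1,2))])
for z in(0,):
  for p in((470,438),(580,325)): print(onz(ct,(p[0]*k,p[1]*k),z))
E
```

```text
chair L (array([ 329.3, -265.3,  157.2]), np.float64(5.3)) R (array([ 599.1, -530.1,  134.2]), np.float64(10.4))
spring top (array([ 474.8, -155.2,   43.9]), np.float64(1.6))
spring z44 [ 474.24688611 -154.58673067   44.        ]
rodtop (array([504.4,  59.4,  67.5]), np.float64(1.7)) [503.75826964  59.89804184  68.        ]
[[562.6  81.1  12. ]
 [538.7   7.5  12. ]
 [445.5  38.2  12. ]
 [470.5 111.8  12. ]] [504.32056804  59.62016719  12.        ]
[np.float64(77.4), np.float64(98.1), np.float64(77.7), np.float64(97.1)]
line dir 2.8692098959732735
edges dir [np.float64(2.8198078104223003), np.float64(2.8231191426685625)]
[ 366.92466001 -176.82719868    0.        ]
[ 514.8488655  -325.14146839    0.        ]
```

View pics/wrist0.png

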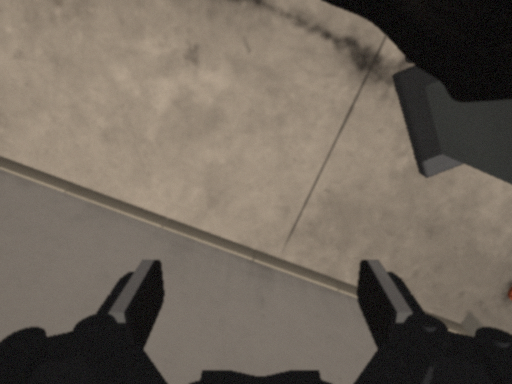

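```bash
cat >> h.py <<'E'
from scipy.spatial.transform import Rotation as Ro
def st(): return arm.read_state()
def toolR(s): return Ro.from_quat(s["ee_rot"])
def yaw(s): x=toolR(s).as_matrix()[:,0]; return np.arctan2(x[1],x[0])
def plan(pos,s=None,dyaw=0):
    """tool-axes shift in cm from measured pose; yaw"""
    s=s or st(); d=toolR(s).inv().apply(np.array(pos,float)-s["position"])/10
    print("shift cm",d.round(2),"len",np.linalg.norm(d).round(2),"yaw",round(yaw(s),4),"tilt",(toolR(s).as_matrix()[:,2]).round(3)); return d
E
python3 - <<'E'
from h import *
c=cam("wrist"); s=st(); Rt=toolR(s)
print("cam in tool",Rt.inv().apply(-c[2].T@c[3]-s["position"]),"axis",Rt.inv().apply(c[2][2]),"camx",Rt.inv().apply(c[2][0]))
print(c[0]); plan([430,60,180],s)
E
```

```text
cam in tool [  82.94552875    0.19313592 -142.36198768] axis [-3.24614088e-01 -7.39624162e-05  9.45846546e-01] camx [6.72101513e-04 9.99999726e-01 3.08861957e-04]
[[342.21000721   0.         260.14964925]
 [  0.         342.21000721 192.30793014]
 [  0.           0.           1.        ]]
shift cm [37.35 40.34  5.13] len 55.22 yaw -0.3969 tilt [-0.  0. -1.]
```

Emit:
{"method": "jog_arm", "body": {"rows": [[[3.7,4.0,0.5],[0,0,0],8.5],[[3.7,4.0,0.5],[0,0,0],8.5],[[3.7,4.0,0.5],[0,0,0],8.5],[[3.7,4.0,0.5],[0,0,0],8.5],[[3.7,4.0,0.5],[0,0,0],8.5],[[3.7,4.0,0.5],[0,0,0],8.5],[[3.7,4.0,0.5],[0,0,0],8.5],[[3.7,4.0,0.5],[0,0,0],8.5],[[3.7,4.0,0.5],[0,0,0],8.5],[[3.7,4.0,0.5],[0,0,0],8.5]]}}

```text
clock: 2.0
position: [428.8, 63.0, 181.7]
ee_rot: [0.98, -0.197, 0.001, -0.0]
contact_force: [1.2, 0.9, 0.9]
gripper_width: 85.0
```

Emit:
{"method": "jog_arm", "body": {"rows": [[[0,0,0],[0,0,10],8.5],[[0,0,0],[0,0,10],8.5],[[0,0,0],[0,0,10],8.5],[[0,0,0],[0,0,10],8.5],[[0,0,0],[0,0,10],8.5],[[0,0,0],[0,0,10],8.5],[[0,0,0],[0,0,10],8.5],[[0,0,0],[0,0,10],8.5]]}}

```text
clock: 3.0
position: [428.3, 64.6, 181.5]
ee_rot: [-0.622, 0.783, -0.0, 0.0]
contact_force: [0.9, -0.1, 1.2]
gripper_width: 84.7
```

```bash
python3 - <<'E'
from h import *
s=st(); print(s["clock"],s["joints"].round(3),s["position"].round(1),s["contact_force"].round(2)); plan([504,60,140],s)
E
```

```text
3.0 [ 0.528  0.102 -0.512  0.    -0.955 -0.756] [428.3  64.6 181.5] [ 0.86 -0.07  1.21]
shift cm [-1.27 -7.48  4.16] len 8.65 yaw -1.7988 tilt [ 0.001  0.    -1.   ]
```

Emit:
{"method": "jog_arm", "body": {"rows": [[[-0.6,-3.8,2.1],[0,0,0],8.5],[[-0.6,-3.8,2.1],[0,0,0],8.5],[[0,0,0],[0,0,10.5],8.5],[[0,0,0],[0,0,10.5],8.5],[[0,0,0],[0,0,10.5],8.5],[[0,0,0],[0,0,10.5],8.5],[[0,0,0],[0,0,10.5],8.5],[[0,0,0],[0,0,10.5],8.5],[[0,0,0],[0,0,10.5],8.5],[[0,0,0],[0,0,10.5],8.5]]}}

```text
clock: 4.25
position: [505.1, 59.5, 139.5]
ee_rot: [0.062, 0.998, 0.0, 0.0]
contact_force: [0.0, -0.7, 0.4]
gripper_width: 85.1
```

```bash
python3 - <<'E'
from h import *
s=st(); print(s["clock"],s["joints"].round(3),s["position"].round(1),s["contact_force"].round(2)); plan([504,60,140],s)
c=cam("wrist"); snap("wrist","w1.png")
im=cv2.imread("pics/w1.png")
print([proj(c,p) for p in([504.2,59.7,68],[504.2,59.7,12])])
u,v=proj(c,[504.2,59.7,50]).astype(int)
y0=max(0,v-75);x0=max(0,u-90)
print(x0,y0); cv2.imwrite("pics/w1c.png",cv2.resize(im[y0:y0+140,x0:x0+190],None,fx=4.2,fy=4.2,interpolation=cv2.INTER_CUBIC))
E
```

```text
4.25 [ 0.437  0.279 -0.405  0.    -0.887 -2.131] [505.1  59.5 139.5] [ 0.03 -0.66  0.43]
shift cm [ 0.11  0.03 -0.05] len 0.13 yaw 3.0181 tilt [ 0.  0. -1.]
[array([260.05621128, 206.58615543]), array([260.02442301, 181.92668147])]
170 122
```

View pics/w1.png

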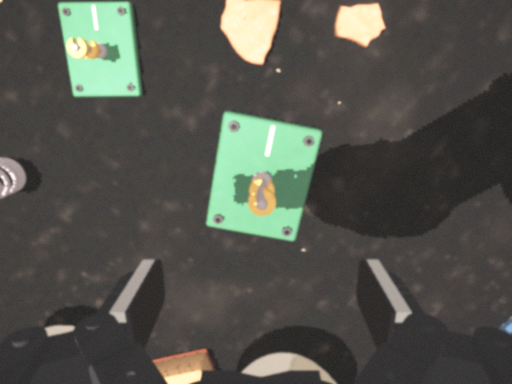

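View pics/w1c.png

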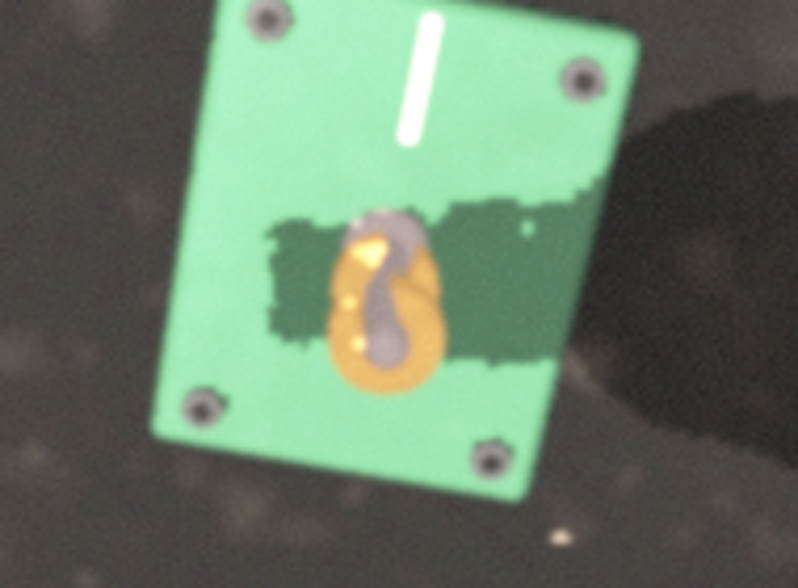

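```bash
python3 - <<'E'
from h import *
im=cv2.imread("pics/w1.png"); c=cam("wrist"); print(yaw(st()))
S=10;x0,y0=235,165
big=cv2.resize(im[y0:y0+58,x0:x0+55],None,fx=S,fy=S,interpolation=cv2.INTER_CUBIC)
raw=big.copy()
# adjust xy so rod top matches (261.7,204.1)
p=onz(c,(261.7,204.1),68); print(p)
ctr=p[:2]
T=lambda q:tuple(int(v) for v in (proj(c,q)-[x0,y0]+.5)*S)
def circ(z,r,col):
    a=np.linspace(0,2*np.pi,60); cv2.polylines(big,[np.array([T([ctr[0]+r*np.cos(t),ctr[1]+r*np.sin(t),z]) for t in a])],True,col,1)
circ(64,9.5,(0,0,255));circ(68,4,(255,0,0));circ(40,9.5,(255,0,255));circ(16,8.5,(0,0,0))
for z,col in((64,(0,0,255)),(40,(255,0,255))):
  for d in np.arange(-.9,.95,.3):
    t=2.82+d; q=T([ctr[0]+9.5*np.cos(t),ctr[1]+9.5*np.sin(t),z]); cv2.circle(big,q,2,col,-1); cv2.putText(big,f"{d:.1f}",q,0,.35,col)
cv2.imwrite("pics/ov1.png",np.hstack([raw,big])[:, :1100]); 
E
python3 -c "
import cv2;i=cv2.imread('pics/ov1.png');print(i.shape);cv2.imwrite('pics/ov1b.png',cv2.resize(i,(800,int(800*i.shape[0]/i.shape[1]))))"
```

```text
3.0142830823686686
[502.56045202  61.01771202  68.        ]
(580, 1100, 3)
```

View pics/ov1b.png

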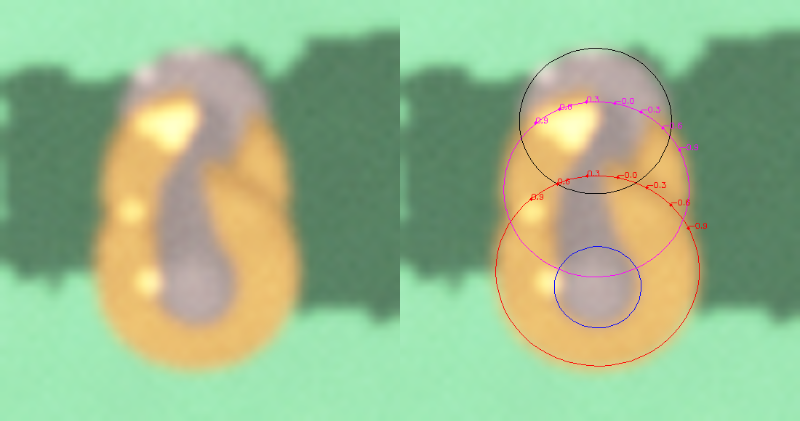

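Emit:
{"method": "jog_arm", "body": {"rows": [[[0,0,2.0],[0,0,0],8.5],[[0,0,2.0],[0,0,0],8.5],[[0,0,0],[0,-9,0],8.5],[[0,0,0],[0,-9,0],8.5],[[0,0,0],[0,-9,0],8.5],[[0,0,0],[0,0,0],8.5],[[0,0,0],[0,0,0],8.5]]}}

```text
clock: 5.18
position: [531.2, 26.2, 116.6]
ee_rot: [0.068, 0.983, -0.031, 0.167]
contact_force: [0.3, 0.6, 0.8]
gripper_width: 84.9
```

```bash
cat > ov.py <<'E'
from h import *
def overlay(f,ctr=None,S=10,w=55,h=58,rod=None,du=None,dl=None,out="ov.png",c=None):
    im=cv2.imread("pics/"+f); c=c or cam("wrist")
    if rod is not None: ctr=onz(c,rod,68)[:2]; print("ctr",ctr)
    m=proj(c,[*ctr,45]); x0,y0=int(m[0]-w/2),int(m[1]-h/2)
    big=cv2.resize(im[y0:y0+h,x0:x0+w],None,fx=S,fy=S,interpolation=cv2.INTER_CUBIC); raw=big.copy()
    T=lambda q:tuple(int(v) for v in (proj(c,q)-[x0,y0]+.5)*S)
    a=np.linspace(0,2*np.pi,60)
    for z,r,col in((64,9.5,(0,0,255)),(56,9.5,(0,0,255)),(68,4,(255,0,0)),(40,9.5,(255,0,255)),(32,9.5,(255,0,255)),(16,8.5,(0,0,0))):
        cv2.polylines(big,[np.array([T([ctr[0]+r*np.cos(t),ctr[1]+r*np.sin(t),z]) for t in a])],True,col,1)
    for z,col,dd in((64,(0,0,255),du),(40,(255,0,255),dl)):
        if dd is None:
          for d in np.arange(-.9,.95,.3):
            t=2.82+d; q=T([ctr[0]+9.5*np.cos(t),ctr[1]+9.5*np.sin(t),z]); cv2.circle(big,q,3,col,-1); cv2.putText(big,f"{d:.1f}",q,0,.45,col)
        else:
          t=2.82+dd; e=np.array([np.cos(t),np.sin(t)]); n=np.array([-e[1],e[0]])
          for s in(-3.2,3.2):
            L=np.sqrt(9.5**2-3.2**2); P=[[*(ctr+n*s+e*2.4),z],[*(ctr+n*s+e*L),z],[*(ctr+n*s+e*L),z-8]]
            cv2.polylines(big,[np.array([T(q) for q in P])],False,col,1)
    o=np.hstack([raw,big]); k=min(800/o.shape[1],600/o.shape[0]); cv2.imwrite("pics/"+out,cv2.resize(o,None,fx=k,fy=k)); print(x0,y0,S*k)
E
python3 - <<'E'
from ov import *
s=st(); print(s["clock"],s["position"].round(1),s["contact_force"].round(2),s["joints"].round(2))
snap("wrist","w2.png"); overlay("w2.png",ctr=np.array([502.6,61.0]),out="ov2.png",w=80,h=90)
E
```

```text
5.175 [531.2  26.2 116.6] [0.32 0.59 0.78] [ 0.4   0.22 -0.84  0.71 -0.31 -2.77]
276 83 5.0
```

View pics/ov2.png

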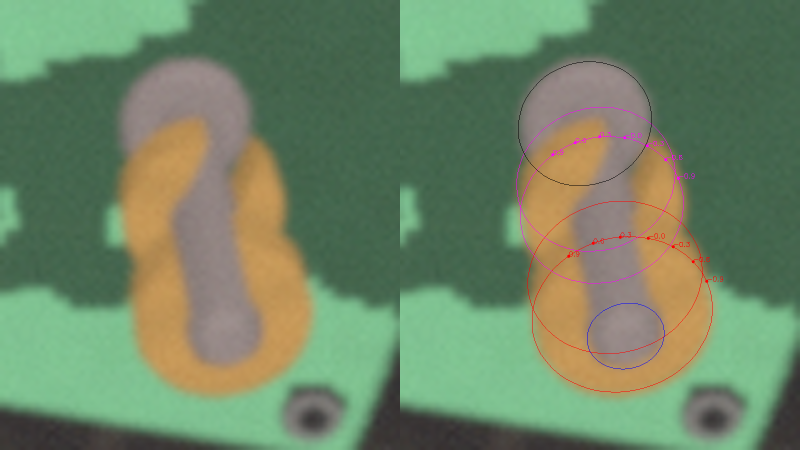

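```bash
python3 - <<'E'
from ov import *
overlay("w2.png",ctr=np.array([502.6,61.0]),out="ov3.png",w=80,h=90,du=.40,dl=-.1)
overlay("w2.png",ctr=np.array([502.6,61.0]),out="ov4.png",w=80,h=90,du=.30,dl=-.2)
a=cv2.imread("pics/ov3.png")[:,400:];b=cv2.imread("pics/ov4.png")[:,400:]; cv2.imwrite("pics/ov34.png",np.hstack([a,b]))
s=st(); plan([475,-155,140],s); print(s['ee_rot'])
E
```

```text
276 83 5.0
276 83 5.0
shift cm [  2.29 -18.87  -2.52] len 19.17 yaw 3.0117 tilt [ 0.324 -0.084 -0.942]
[ 0.06741727  0.98315095 -0.03113046  0.167033  ]
```

View pics/ov34.png

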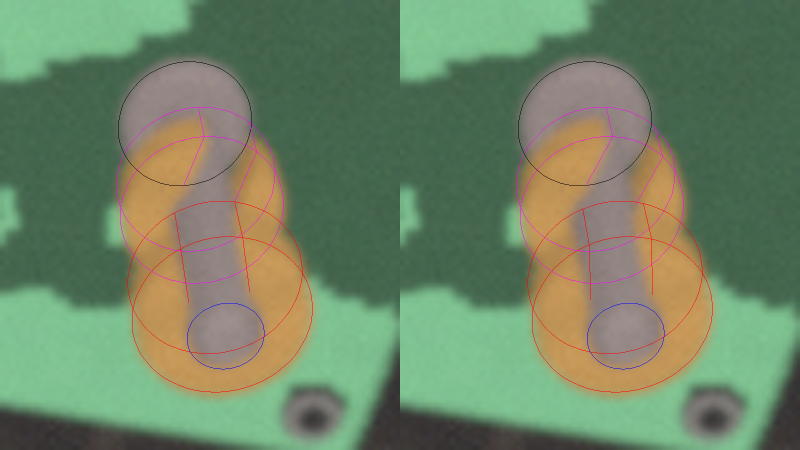

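```bash
python3 - <<'E'
from h import *
s=st(); R=toolR(s)
for ps in(3.0,):
    x=np.array([np.cos(ps),np.sin(ps),0]); z=np.array([0,0,-1.]); T=Ro.from_matrix(np.c_[x,np.cross(z,x),z])
    print((R.inv()*T).as_rotvec(degrees=True))
    print("then", T.inv().apply(np.array([558,-155,110])-s["position"])/10)
E
```

```text
[-2.21515034 19.43929053  0.2644958 ]
then [ -5.18277098 -17.61396664   0.66112293]
```

Emit:
{"method": "jog_arm", "body": {"rows": [[[0,0,-1.0],[-1.1,9.7,0.1],8.5],[[0,0,0],[-1.1,9.7,0.1],8.5],[[0,0,0],[0,0,0],8.5]]}}

```text
clock: 5.6
position: [542.8, 10.4, 126.9]
ee_rot: [0.082, 0.994, -0.029, 0.065]
contact_force: [0.8, 0.1, -0.1]
gripper_width: 85.4
```

```bash
python3 - <<'E'
from h import *
s=st(); print(s["position"],s["joints"].round(2)); plan([558,-155,110],s)
E
```

```text
[542.83673115  10.39667148 126.86949096] [ 0.38  0.3  -0.49  0.17 -0.7  -2.24]
shift cm [ -3.87 -15.96   2.99] len 16.69 yaw 2.9812 tilt [ 0.125 -0.068 -0.99 ]
```

```bash
cat >> h.py <<'E'
def toyaw(ps,s=None):
    s=s or st(); x=np.array([np.cos(ps),np.sin(ps),0]); z=np.array([0,0,-1.]); T=Ro.from_matrix(np.c_[x,np.cross(z,x),z])
    r=(toolR(s).inv()*T).as_rotvec(degrees=True); print("rot",r.round(2)); return T
E
python3 - <<'E'
from h import *
toyaw(3.0)
E
```

```text
rot [-2.79  7.71 -1.26]
```

Emit:
{"method": "jog_arm", "body": {"rows": [[[0,0,0],[-2.8,7.7,-1.3],8.5],[[0,0,0],[0,0,0],8.5],[[-1.5,-5.2,0.6],[0,0,0],8.5],[[-1.5,-5.2,0.6],[0,0,0],8.5],[[-1.5,-5.2,0.6],[0,0,0],8.5],[[0,0,0],[0,0,0],8.5]]}}

```text
clock: 6.35
position: [559.0, -156.2, 106.7]
ee_rot: [0.072, 0.997, -0.004, -0.004]
contact_force: [-0.3, -0.6, -0.5]
gripper_width: 84.9
```

```bash
python3 - <<'E'
from h import *
s=st(); print(s["clock"],s["position"],s["joints"].round(2)); plan([558,-155,110],s)
c=cam("wrist"); snap("wrist","w3.png"); im=cv2.imread("pics/w3.png")
u,v=proj(c,[475,-155,30]).astype(int); print(u,v)
x0,y0=max(0,u-40),max(0,v-35)
print(x0,y0); cv2.imwrite("pics/w3c.png",cv2.resize(im[y0:y0+75,x0:x0+80],None,fx=8,fy=8,interpolation=cv2.INTER_CUBIC))
E
```

```text
6.35 [ 558.97816615 -156.15173972  106.6693455 ] [ 0.01  0.43 -0.27  0.01 -0.88 -1.73]
shift cm [ 0.12  0.1  -0.33] len 0.37 yaw 2.9967 tilt [-0.008 -0.007 -1.   ]
243 77
203 42
```

View pics/w3c.png

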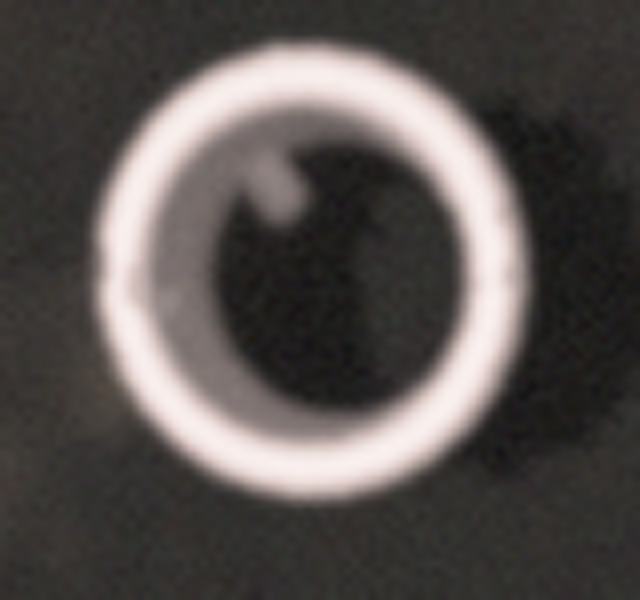

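View pics/w3.png

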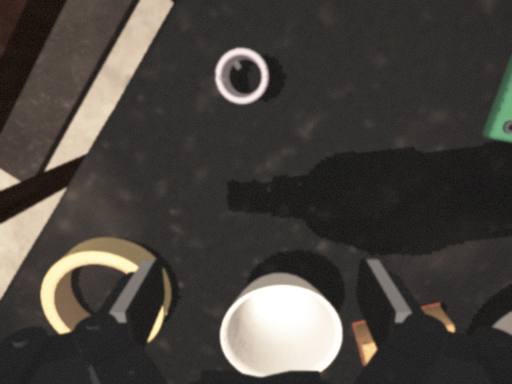

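```bash
python3 - <<'E'
from h import *
c=cam("wrist"); im=cv2.imread("pics/w3.png")
g=im[30:120,190:290].max(2); m=(g>190).astype(np.uint8); cn=max(cv2.findContours(m,0,1)[0],key=len); e=cv2.fitEllipse(cn); print(e)
p=onz(c,np.array(e[0])+[190,30],44); print("top centre",p)
f=lambda x,y:(203+x/8-.5,42+y/8-.5)
for z in(10,11.8):
    t=onz(c,f(288,212),z); b=onz(c,f(262,165),z); print(t,b,np.hypot(*(t-p)[:2]),"ang tip",np.arctan2(*(t-p)[[1,0]]),np.arctan2(*(b-p)[[1,0]]),"axis",np.arctan2(*(b-t)[[1,0]]))
E
```

```text
((51.04202651977539, 45.395721435546875), (50.76884460449219, 54.25984191894531), 172.89422607421875)
top centre [ 473.74138331 -153.70991911   44.        ]
[ 468.40601909 -156.62553727   10.        ] [ 464.50396529 -158.1548462    10.        ] 6.08004445133379 ang tip -2.6414634121239633 -2.693108254878962 axis -2.7680675856198036
[ 468.4695074  -156.51329328   11.8       ] [ 464.5967277  -158.03112899   11.8       ] 5.9708946019294595 ang tip -2.6528608269765868 -2.7001538763113655 axis -2.7680675856198005
```

Emit:
{"method": "jog_arm", "body": {"rows": [[[0,0,0],[0,0,-9.8],8.5],[[0,0,0],[0,0,-9.8],8.5],[[0,0,0],[0,0,-9.8],8.5],[[0,0,0],[0,0,-9.8],8.5],[[0,0,0],[0,0,0],8.5]]}}

```text
clock: 7.02
position: [560.2, -151.8, 108.2]
ee_rot: [-0.269, 0.963, -0.002, -0.003]
contact_force: [0.5, -0.1, -0.2]
gripper_width: 85.3
```

```bash
python3 - <<'E'
from h import *
s=st(); print(s["clock"],s["position"],s["joints"].round(2)); plan([473.7,-153.7,75],s); toyaw(-2.6)
E
```

```text
7.025 [ 560.22592591 -151.80656456  108.18977341] [ 0.02  0.43 -0.27  0.01 -0.88 -1.05]
shift cm [7.47 4.32 3.37] len 9.27 yaw -2.5973 tilt [-0.006 -0.006 -1.   ]
rot [-0.11 -0.44  0.16]
```

Emit:
{"method": "jog_arm", "body": {"rows": [[[2.5,1.4,1.1],[0,0,0],8.5],[[2.5,1.4,1.1],[0,-0.4,0],8.5],[[2.5,1.5,1.1],[0,0,0],8.5],[[0,0,0],[0,0,0],8.5]]}}

```text
clock: 7.52
position: [471.2, -154.6, 74.8]
ee_rot: [-0.268, 0.964, -0.0, -0.002]
contact_force: [-0.4, 0.9, 0.4]
gripper_width: 84.9
```

```bash
python3 - <<'E'
from h import *
s=st(); print(s["clock"],s["position"],s["joints"].round(2)); plan([473.7,-153.7,20],s); toyaw(-2.6)
E
```

```text
7.525 [ 471.18879087 -154.64715631   74.78546887] [ 0.01  0.35 -0.51  0.   -0.72 -1.04]
shift cm [-0.28 -0.05  5.48] len 5.49 yaw -2.5996 tilt [-0.003 -0.001 -1.   ]
rot [ 0.04 -0.17  0.02]
```

Emit:
{"method": "jog_arm", "body": {"rows": [[[-0.3,0,1.0],[0,0,0],8.5],[[0,0,2.5],[0,0,0],8.5],[[0,0,2.0],[0,0,0],8.5],[[0,0,0],[0,0,0],8.5]]}}

```text
clock: 8.02
position: [476.9, -153.4, 18.9]
ee_rot: [-0.269, 0.963, -0.0, -0.001]
contact_force: [0.2, -0.1, -0.3]
gripper_width: 85.2
```

```bash
python3 - <<'E'
from h import *
s=st(); print(s["clock"],s["position"],s["contact_force"].round(2)); plan([473.7,-153.7,20],s); snap("wrist","w4.png"); snap("scene","s4.png",(190,180,330,280),5)
E
```

```text
8.025 [ 476.89240187 -153.40121177   18.90812818] [ 0.18 -0.15 -0.26]
shift cm [ 0.29  0.14 -0.11] len 0.34 yaw -2.5975 tilt [-0.003 -0.001 -1.   ]
```

View pics/w4.png

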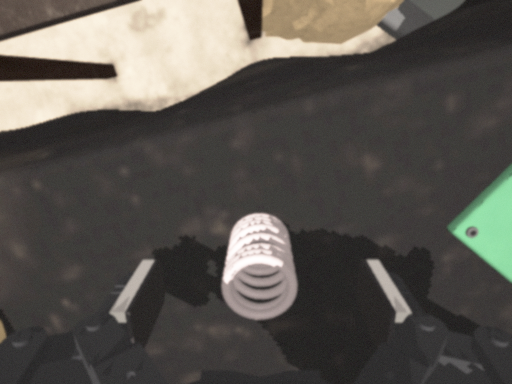

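View pics/s4.png

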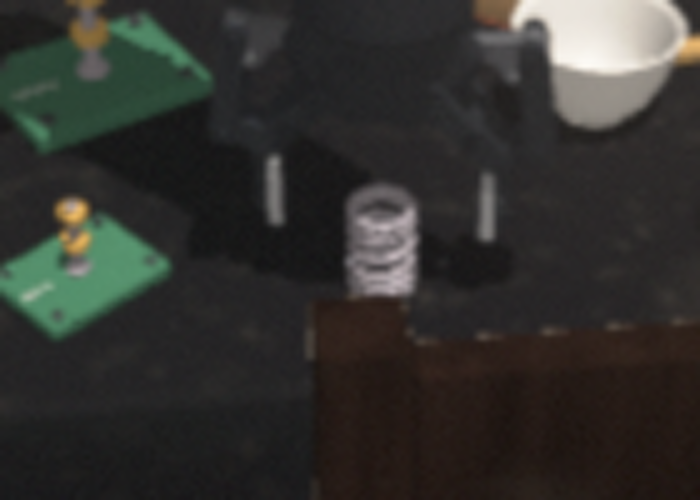

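Emit:
{"method": "jog_arm", "body": {"rows": [[[0.3,0.1,0],[0,0,0],8.5],[[0,0,0],[0,0,0],8.5]]}}

```text
clock: 8.38
position: [474.1, -154.5, 21.2]
ee_rot: [-0.269, 0.963, -0.001, 0.001]
contact_force: [-0.2, -0.6, -0.4]
gripper_width: 85.0
```

```bash
python3 - <<'E'
from h import *
s=st(); print(s["clock"],s["position"],s["contact_force"].round(2)); plan([473.7,-153.7,20],s)
E
```

```text
8.375 [ 474.13386294 -154.45059196   21.15758048] [-0.18 -0.58 -0.37]
shift cm [-0.    0.09  0.12] len 0.14 yaw -2.5975 tilt [ 0.002 -0.001 -1.   ]
```

Emit:
{"method": "jog_arm", "body": {"rows": [[[0,0,0],[0,0,0],4.5],[[0,0,0],[0,0,0],4.5],[[0,0,0],[0,0,0],3.6],[[0,0,0],[0,0,0],2.8],[[0,0,0],[0,0,0],2.8],[[0,0,0],[0,0,0],2.8]]}}

```text
clock: 9.12
position: [474.0, -154.4, 20.5]
ee_rot: [-0.269, 0.963, -0.0, 0.0]
contact_force: [0.4, -0.2, 1.2]
gripper_width: 28.5
```

```bash
python3 - <<'E'
from h import *
s=st(); print(s["clock"],s["position"],s["contact_force"].round(2),s["gripper_width"]); plan([473.7,-153.7,20],s)
snap("wrist","w5.png",(150,180,370,384),3.5); 
E
```

```text
9.125 [ 474.04007606 -154.41138812   20.51937224] [ 0.44 -0.22  1.23] 28.503206399788567
shift cm [-0.01  0.08  0.05] len 0.09 yaw -2.5972 tilt [ 0.001 -0.001 -1.   ]
```

View pics/w5.png

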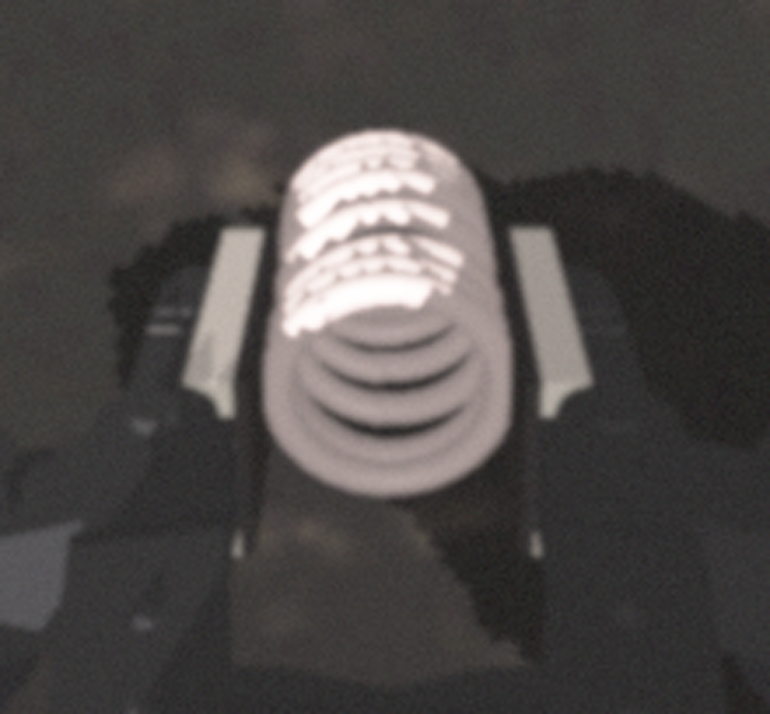

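Emit:
{"method": "jog_arm", "body": {"rows": [[[0,0,0],[0,0,0],2.0],[[0,0,0],[0,0,0],2.0],[[0,0,0],[0,0,0],2.0]]}}

```text
clock: 9.55
position: [474.0, -154.4, 20.5]
ee_rot: [-0.269, 0.963, -0.0, 0.0]
contact_force: [-0.1, 0.1, 0.5]
gripper_width: 27.9
```

```bash
python3 - <<'E'
from h import *
s=st(); print(s["clock"],s["position"],s["contact_force"].round(2),s["gripper_width"])
snap("wrist","w6.png",(150,180,370,384),3.5); 
E
```

```text
9.55 [ 474.01493081 -154.39796475   20.48001369] [-0.12  0.08  0.51] 27.867765462982693
```

View pics/w6.png

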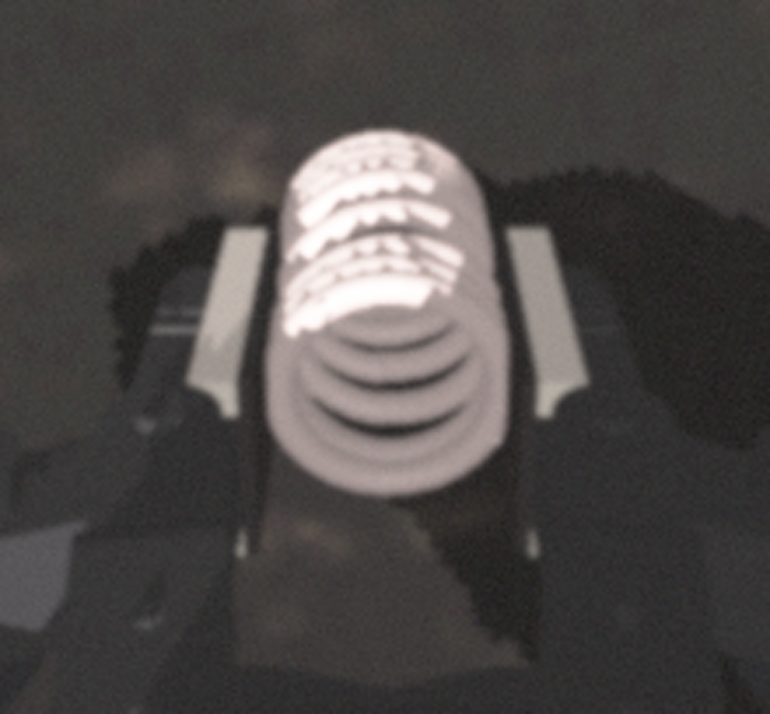

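Emit:
{"method": "jog_arm", "body": {"rows": [[[0,0,-2.0],[0,0,0],2.0],[[0,0,-3.5],[0,0,0],2.0],[[0,0,-3.5],[0,0,0],2.0],[[0,0,0],[0,0,5],2.0],[[0,0,0],[0,0,5],2.0],[[0,0,0],[0,0,5],2.0],[[0,0,0],[0,0,5],2.0],[[0,0,0],[0,0,0],2.0]]}}

```text
clock: 10.6
position: [473.4, -154.3, 110.0]
ee_rot: [-0.098, 0.995, -0.0, -0.0]
contact_force: [-0.0, -1.0, -1.4]
gripper_width: 28.0
```

```bash
python3 - <<'E'
from h import *
s=st(); print(s["clock"],s["position"],s["contact_force"].round(2),s["gripper_width"],s["joints"].round(2)); plan([502.7,60.9,110],s); toyaw(-2.95)
E
```

```text
10.6 [ 473.44414761 -154.30473259  110.04173223] [-0.05 -0.97 -1.37] 28.020909026395064 [ 0.01  0.3  -0.46  0.   -0.81 -1.39]
shift cm [-7.06 20.54 -0.  ] len 21.72 yaw -2.9455 tilt [-0.001 -0.    -1.   ]
rot [-0.01 -0.03  0.26]
```

Emit:
{"method": "jog_arm", "body": {"rows": [[[-1.4,4.1,0],[0,0,0],2.0],[[-1.4,4.1,0],[0,0,0],2.0],[[-1.4,4.1,0],[0,0,0],2.0],[[-1.4,4.1,0],[0,0,0],2.0],[[-1.4,4.1,0],[0,0,0],2.0],[[0,0,0],[0,0,0],2.0],[[0,0,0],[0,0,0],2.0]]}}

```text
clock: 11.48
position: [502.2, 60.1, 110.0]
ee_rot: [-0.098, 0.995, -0.0, -0.0]
contact_force: [0.2, -0.0, -1.5]
gripper_width: 28.1
```

```bash
python3 - <<'E'
from h import *
s=st(); print(s["clock"],s["position"],s["contact_force"].round(2),s["gripper_width"],s["joints"].round(2)); plan([502.7,60.9,110],s); toyaw(-2.95)
snap("wrist","w7.png",(150,120,370,384),3);snap("scene","s7.png",(150,130,280,230),5) 
E
```

```text
11.475 [502.21102829  60.12466351 109.96647743] [ 0.2  -0.01 -1.52] 28.082243351154958 [ 0.44  0.31 -0.45  0.   -0.81 -1.82]
shift cm [-0.06  0.07 -0.  ] len 0.09 yaw -2.9453 tilt [-0.001 -0.001 -1.   ]
rot [-0.04 -0.06  0.27]
```

View pics/w7.png

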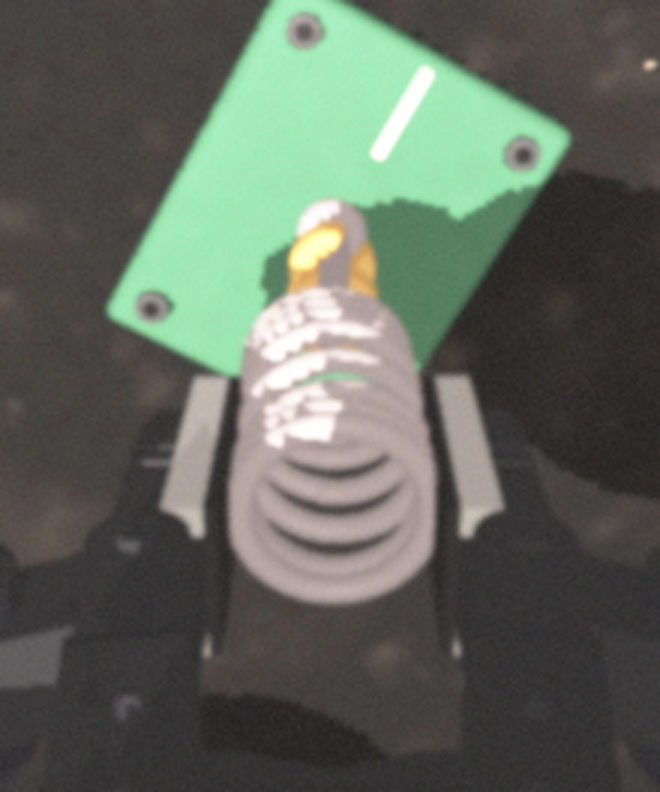

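View pics/s7.png

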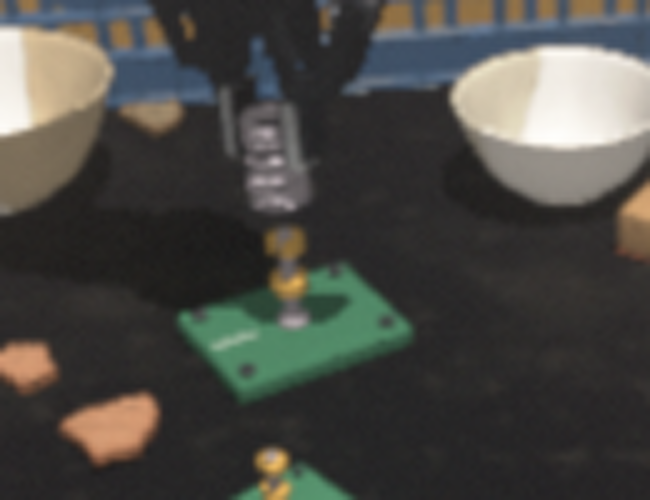

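Emit:
{"method": "jog_arm", "body": {"rows": [[[-0.06,0.07,0],[0,0,0.3],2.0],[[0,0,1.0],[0,0,0],2.0],[[0,0,1.2],[0,0,0],2.0],[[0,0,0],[0,0,0],2.0],[[0,0,0],[0,0,0],2.0]]}}

```text
clock: 12.2
position: [503.3, 61.1, 88.2]
ee_rot: [-0.095, 0.995, -0.0, 0.0]
contact_force: [0.1, 0.1, -0.8]
gripper_width: 27.8
```

```bash
python3 - <<'E'
from h import *
s=st(); print(s["clock"],s["position"],s["contact_force"].round(2),s["gripper_width"]); plan([502.7,60.9,86],s); toyaw(-2.95)
snap("wrist","w8.png",(150,120,370,384),3);snap("scene","s8.png",(180,140,240,200),10) 
E
```

```text
12.2 [503.33725868  61.08748635  88.16866665] [ 0.06  0.06 -0.79] 27.822955653687572
shift cm [ 0.07 -0.01  0.22] len 0.23 yaw -2.9514 tilt [ 0.    -0.001 -1.   ]
rot [-0.05  0.   -0.08]
```

View pics/w8.png

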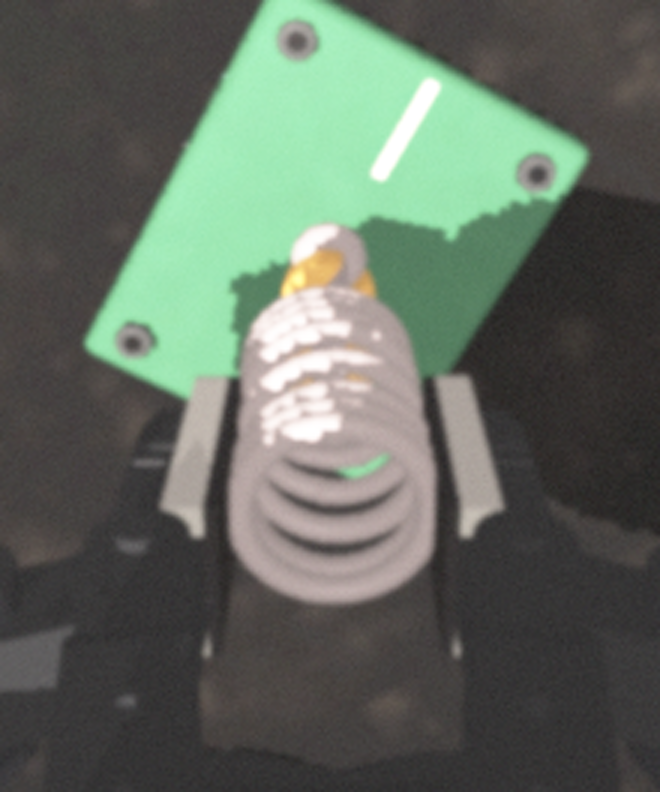

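View pics/s8.png

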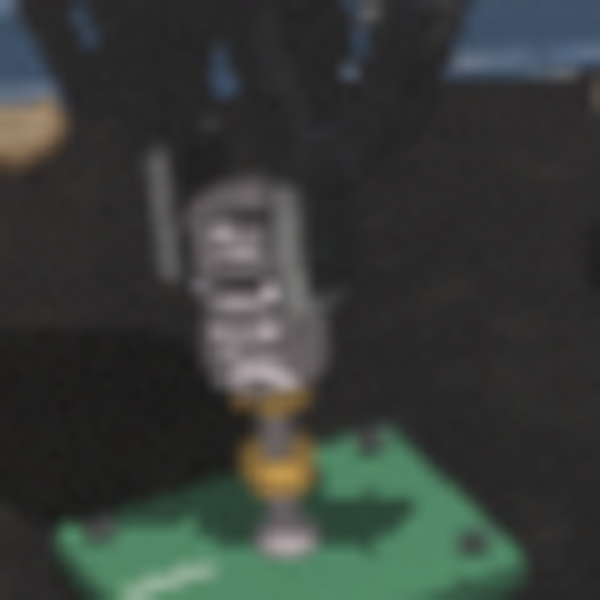

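Emit:
{"method": "jog_arm", "body": {"rows": [[[0.06,0,0],[0,0,0],2.0],[[0,0,0.25],[0,0,0],2.0],[[0,0,0.25],[0,0,0],2.0],[[0,0,0],[0,0,0],2.0],[[0,0,0],[0,0,0],2.0]]}}

```text
clock: 12.92
position: [502.7, 61.0, 83.3]
ee_rot: [-0.095, 0.995, -0.0, 0.0]
contact_force: [0.0, 0.2, -0.9]
gripper_width: 28.2
```

```bash
python3 - <<'E'
from h import *
s=st(); print(s["clock"],s["position"],s["contact_force"].round(2),s["wrist_torque"].round(3)); plan([502.7,60.9,78],s); toyaw(-2.95)
E
```

```text
12.925 [502.69358882  61.00657787  83.33617143] [ 0.05  0.22 -0.94] [ 0.03  -0.023  0.009]
shift cm [ 0.   -0.01  0.53] len 0.53 yaw -2.9515 tilt [ 0.    -0.001 -1.   ]
rot [-0.04  0.02 -0.08]
```

Emit:
{"method": "jog_arm", "body": {"rows": [[[0,0,0.25],[0,0,0],2.0],[[0,0,0.25],[0,0,0],2.0],[[0,0,0.2],[0,0,0],2.0],[[0,0,0.2],[0,0,0],2.0],[[0,0,0],[0,0,0],2.0],[[0,0,0],[0,0,0],2.0]]}}

```text
clock: 13.68
position: [502.7, 61.0, 74.4]
ee_rot: [-0.095, 0.995, -0.0, 0.0]
contact_force: [0.4, -0.0, -0.3]
gripper_width: 28.0
```

```bash
python3 - <<'E'
from h import *
s=st(); print(s["clock"],s["position"],s["contact_force"].round(2),s["wrist_torque"].round(3)); plan([502.7,60.9,73],s); toyaw(-2.95)
snap("wrist","w9.png",(150,120,370,384),3);snap("scene","s9.png",(180,140,240,200),10) 
E
```

```text
13.675 [502.73609293  61.00347229  74.40678138] [ 0.39 -0.04 -0.28] [-0.048  0.011  0.016]
shift cm [ 0.01 -0.01  0.14] len 0.14 yaw -2.9514 tilt [ 0.001 -0.001 -1.   ]
rot [-0.04  0.03 -0.08]
```

View pics/w9.png

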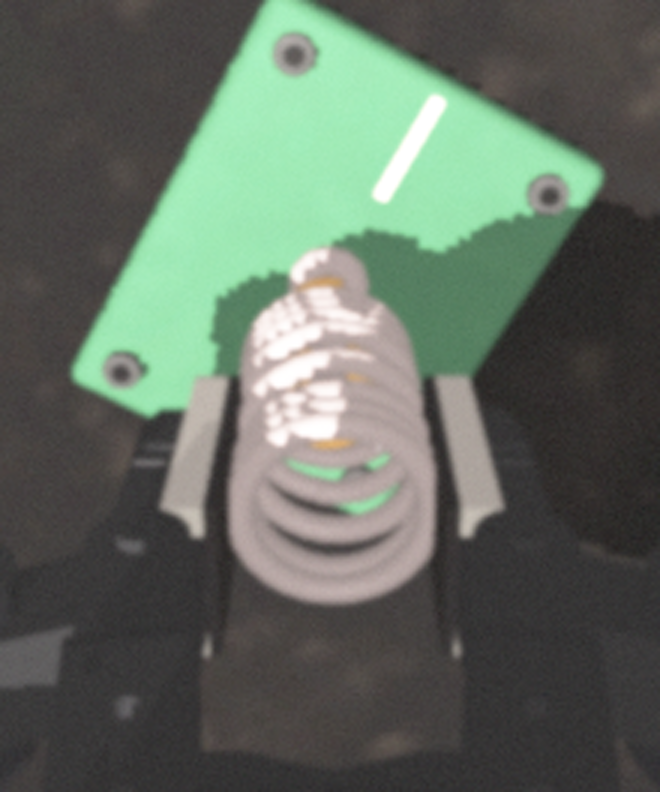

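View pics/s9.png

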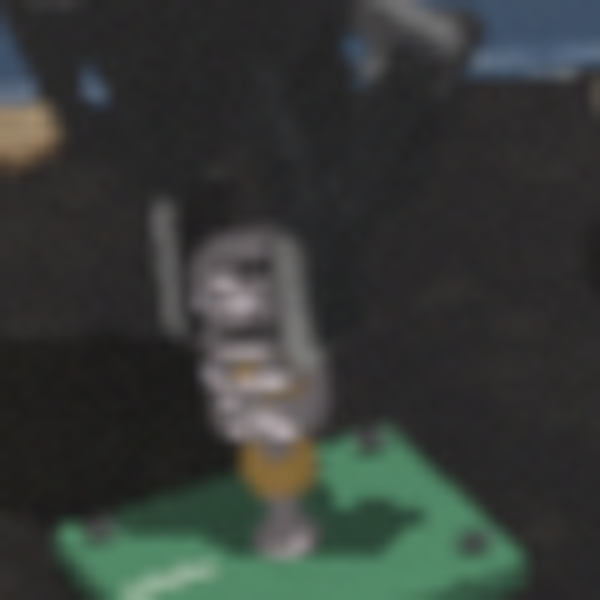

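Emit:
{"method": "jog_arm", "body": {"rows": [[[0,0,0.15],[0,0,0],2.0],[[0,0,0.15],[0,0,0],2.0],[[0,0,0],[0,0,0],2.0],[[0,0,0],[0,0,0],2.0]]}}

```text
clock: 14.28
position: [502.7, 61.0, 71.3]
ee_rot: [-0.095, 0.995, -0.0, 0.0]
contact_force: [-0.0, -0.4, -0.2]
gripper_width: 28.2
```

Emit:
{"method": "jog_arm", "body": {"rows": [[[0,0,0],[0,0,0],2.0]]}}

```text
clock: 14.4
position: [502.7, 61.0, 71.4]
ee_rot: [-0.095, 0.995, -0.0, 0.0]
contact_force: [0.2, -0.8, -0.5]
gripper_width: 28.1
```

Emit:
{"method": "jog_arm", "body": {"rows": [[[0,0,0.2],[0,0,0],2.0],[[0,0,0.2],[0,0,0],2.0],[[0,0,0],[0,0,0],2.0],[[0,0,0],[0,0,0],2.0]]}}

```text
clock: 14.9
position: [502.7, 61.0, 67.3]
ee_rot: [-0.095, 0.995, -0.0, 0.0]
contact_force: [0.3, 0.4, -0.6]
gripper_width: 28.2
```

Emit:
{"method": "jog_arm", "body": {"rows": [[[0,0,0],[0,0,0],2.0]]}}

```text
clock: 15.02
position: [502.7, 61.0, 67.4]
ee_rot: [-0.095, 0.995, -0.0, 0.0]
contact_force: [-0.4, -0.5, -1.3]
gripper_width: 27.9
```

```bash
python3 - <<'E'
from h import *
s=st(); print(s["clock"],s["position"],s["contact_force"].round(2),s["wrist_torque"].round(3)); plan([502.7,60.9,58.5],s); toyaw(-2.95)
snap("wrist","w10.png",(150,120,370,384),3);snap("scene","s10.png",(180,140,240,200),10) 
E
```

```text
15.025 [502.73915231  61.01073274  67.401806  ] [-0.38 -0.51 -1.28] [ 0.055 -0.019  0.043]
shift cm [ 0.01 -0.01  0.89] len 0.89 yaw -2.9515 tilt [ 0.001 -0.001 -1.   ]
rot [-0.04  0.03 -0.08]
```

View pics/w10.png

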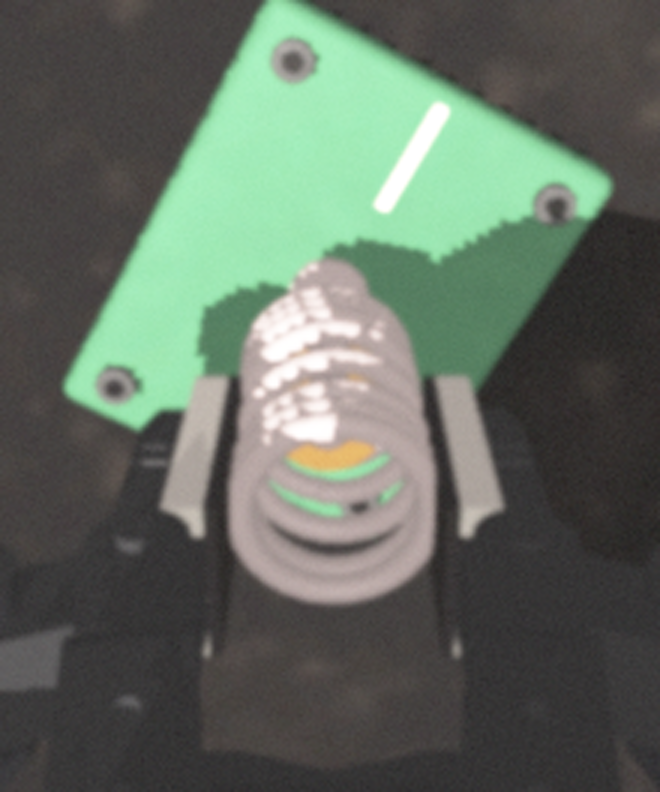

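Emit:
{"method": "jog_arm", "body": {"rows": [[[0,0,0.3],[0,0,0],2.0],[[0,0,0.3],[0,0,0],2.0],[[0,0,0.25],[0,0,0],2.0],[[0,0,0],[0,0,0],2.0],[[0,0,0],[0,0,0],2.0]]}}

```text
clock: 15.75
position: [502.8, 61.0, 58.9]
ee_rot: [-0.095, 0.995, -0.0, 0.0]
contact_force: [-0.2, -0.2, -1.5]
gripper_width: 27.2
```

Emit:
{"method": "jog_arm", "body": {"rows": [[[0,0,0],[0,0,0],2.0]]}}

```text
clock: 15.88
position: [502.8, 61.0, 59.0]
ee_rot: [-0.095, 0.995, -0.0, 0.0]
contact_force: [-0.3, 0.4, -2.2]
gripper_width: 27.7
```

Emit:
{"method": "jog_arm", "body": {"rows": [[[0,0,0],[0,0,7.4],2.0],[[0,0,0],[0,0,7.4],2.0],[[0,0,0],[0,0,7.4],2.0],[[0,0,0],[0,0,7.4],2.0],[[0,0,0],[0,0,0],2.0],[[0,0,0],[0,0,0],2.0]]}}

```text
clock: 16.62
position: [502.8, 61.0, 58.9]
ee_rot: [0.162, 0.987, -0.0, 0.0]
contact_force: [-0.2, 0.2, -0.9]
gripper_width: 28.2
```

```bash
python3 - <<'E'
from h import *
s=st(); print(s["clock"],s["position"],s["contact_force"].round(2),s["wrist_torque"].round(3)); plan([502.7,60.9,51],s); toyaw(-3.47)
snap("wrist","w11.png",(150,120,370,384),3);
E
```

```text
16.625 [502.76342297  61.02195938  58.93933295] [-0.17  0.16 -0.93] [-0.004 -0.015 -0.038]
shift cm [ 0.   -0.01  0.79] len 0.79 yaw 2.8169 tilt [ 0.001 -0.    -1.   ]
rot [-0.01  0.05  0.21]
```

View pics/w11.png

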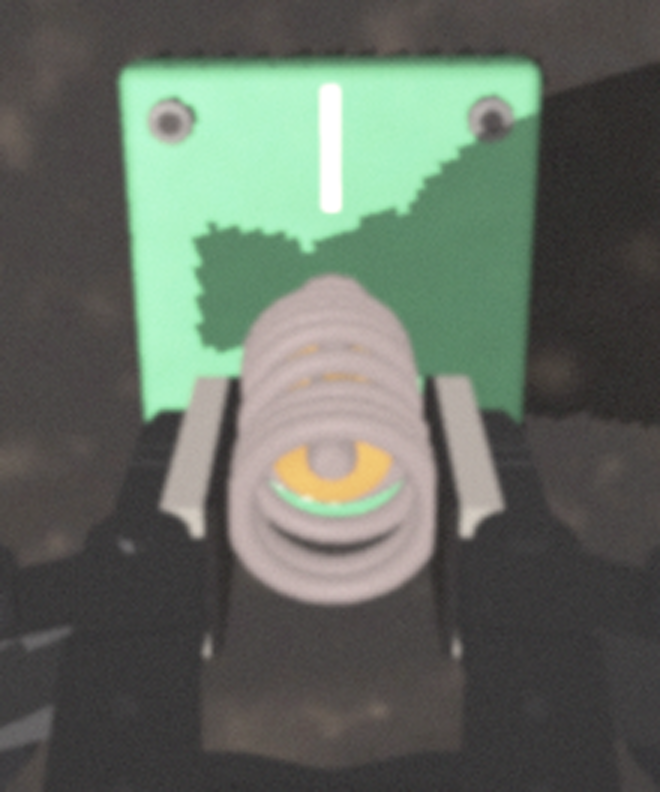

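Emit:
{"method": "jog_arm", "body": {"rows": [[[0,0,0.25],[0,0,0],2.0],[[0,0,0.25],[0,0,0],2.0],[[0,0,0.25],[0,0,0],2.0],[[0,0,0.25],[0,0,0],2.0],[[0,0,0],[0,0,0],2.0],[[0,0,0],[0,0,0],2.0]]}}

```text
clock: 17.42
position: [502.7, 61.0, 48.9]
ee_rot: [0.163, 0.987, -0.0, 0.0]
contact_force: [0.1, -0.2, -0.7]
gripper_width: 28.1
```

Emit:
{"method": "jog_arm", "body": {"rows": [[[0,0,0],[0,0,0],2.0]]}}

```text
clock: 17.55
position: [502.7, 61.0, 48.9]
ee_rot: [0.163, 0.987, -0.0, 0.0]
contact_force: [0.9, 0.1, -0.3]
gripper_width: 27.8
```

Emit:
{"method": "jog_arm", "body": {"rows": [[[0,0,0.1],[0,0,0],2.0],[[0,0,0],[0,0,0],2.0],[[0,0,0],[0,0,0],2.0]]}}

```text
clock: 17.92
position: [502.7, 61.0, 47.9]
ee_rot: [0.163, 0.987, -0.0, 0.0]
contact_force: [0.7, 0.6, -1.3]
gripper_width: 27.7
```

Emit:
{"method": "jog_arm", "body": {"rows": [[[0,0,0],[0,0,0],2.0]]}}

```text
clock: 18.05
position: [502.7, 61.0, 47.9]
ee_rot: [0.163, 0.987, -0.0, 0.0]
contact_force: [0.1, -0.1, -0.7]
gripper_width: 27.9
```

Emit:
{"method": "jog_arm", "body": {"rows": [[[0,0,0.2],[0,0,0],2.0],[[0,0,0.2],[0,0,0],2.0],[[0,0,0],[0,0,0],2.0],[[0,0,0],[0,0,0],2.0]]}}

```text
clock: 18.55
position: [502.7, 61.0, 43.8]
ee_rot: [0.163, 0.987, -0.0, 0.0]
contact_force: [-0.1, 0.1, -2.2]
gripper_width: 27.8
```

Emit:
{"method": "jog_arm", "body": {"rows": [[[0,0,0],[0,0,0],2.0]]}}

```text
clock: 18.68
position: [502.8, 61.0, 43.9]
ee_rot: [0.163, 0.987, -0.0, 0.0]
contact_force: [-0.3, -0.1, -0.7]
gripper_width: 27.9
```

```bash
python3 - <<'E'
from h import *
s=st(); print(s["clock"],s["position"],s["contact_force"].round(2),s["wrist_torque"].round(3))
snap("wrist","w12.png",(150,120,370,384),3); snap("scene","s12.png",(180,140,240,200),10)
E
```

```text
18.675 [502.7532433   60.99568371  43.92692505] [-0.28 -0.12 -0.71] [ 0.013 -0.004 -0.008]
```

View pics/w12.png

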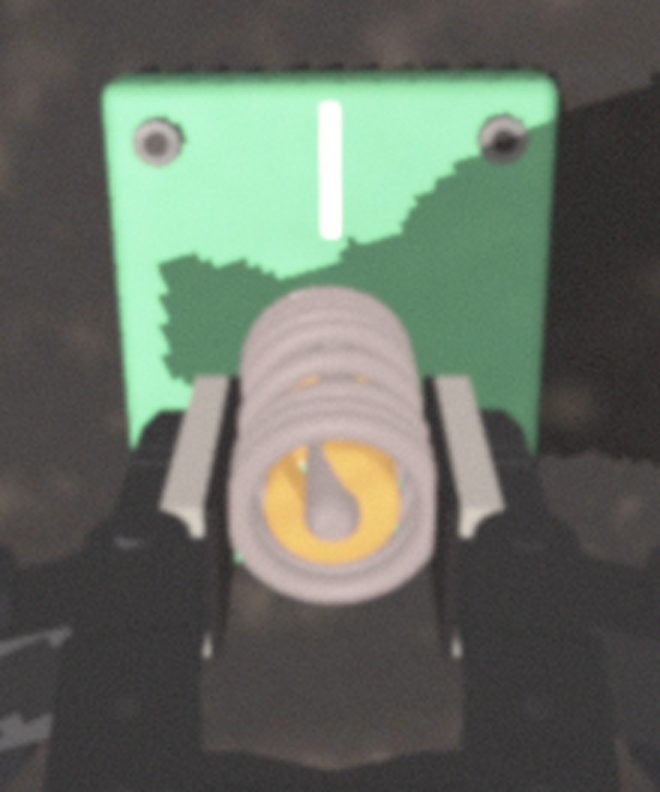

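View pics/s12.png

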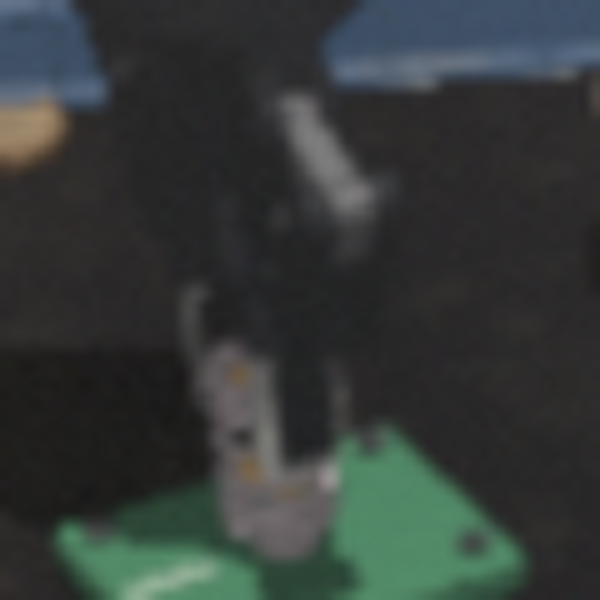

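Emit:
{"method": "jog_arm", "body": {"rows": [[[0,0,0.2],[0,0,0],2.0],[[0,0,0.2],[0,0,0],2.0],[[0,0,0.2],[0,0,0],2.0],[[0,0,0],[0,0,0],2.0],[[0,0,0],[0,0,0],2.0]]}}

```text
clock: 19.4
position: [502.7, 61.0, 37.8]
ee_rot: [0.163, 0.987, -0.0, 0.0]
contact_force: [0.4, -0.9, -1.0]
gripper_width: 27.9
```

Emit:
{"method": "jog_arm", "body": {"rows": [[[0,0,0.2],[0,0,0],2.0],[[0,0,0.2],[0,0,0],2.0],[[0,0,0],[0,0,0],2.0],[[0,0,0],[0,0,0],2.0]]}}

```text
clock: 19.9
position: [502.8, 61.0, 34.0]
ee_rot: [0.163, 0.987, -0.0, 0.0]
contact_force: [0.1, -0.6, -0.3]
gripper_width: 28.0
```

Emit:
{"method": "jog_arm", "body": {"rows": [[[0,0,0.1],[0,0,0],2.0],[[0,0,0],[0,0,0],2.0],[[0,0,0],[0,0,0],2.0]]}}

```text
clock: 20.27
position: [502.8, 61.0, 33.0]
ee_rot: [0.163, 0.987, -0.0, 0.0]
contact_force: [-0.3, -0.2, 0.5]
gripper_width: 28.1
```

Emit:
{"method": "jog_arm", "body": {"rows": [[[0,0,0.1],[0,0,0],2.0],[[0,0,0],[0,0,0],2.0],[[0,0,0],[0,0,0],2.0]]}}

```text
clock: 20.65
position: [502.8, 61.0, 32.0]
ee_rot: [0.163, 0.987, -0.0, 0.0]
contact_force: [0.5, -0.7, 1.7]
gripper_width: 27.6
```

```bash
python3 - <<'E'
from h import *
s=st(); print(s["clock"],s["position"],s["contact_force"].round(2),s["wrist_torque"].round(3))
snap("wrist","w13.png",(150,120,370,384),3); snap("scene","s13.png",(180,140,240,200),10)
E
```

```text
20.65 [502.80682293  60.98237328  31.95116305] [ 0.5  -0.65  1.71] [-0.176 -0.048 -0.019]
```

View pics/w13.png

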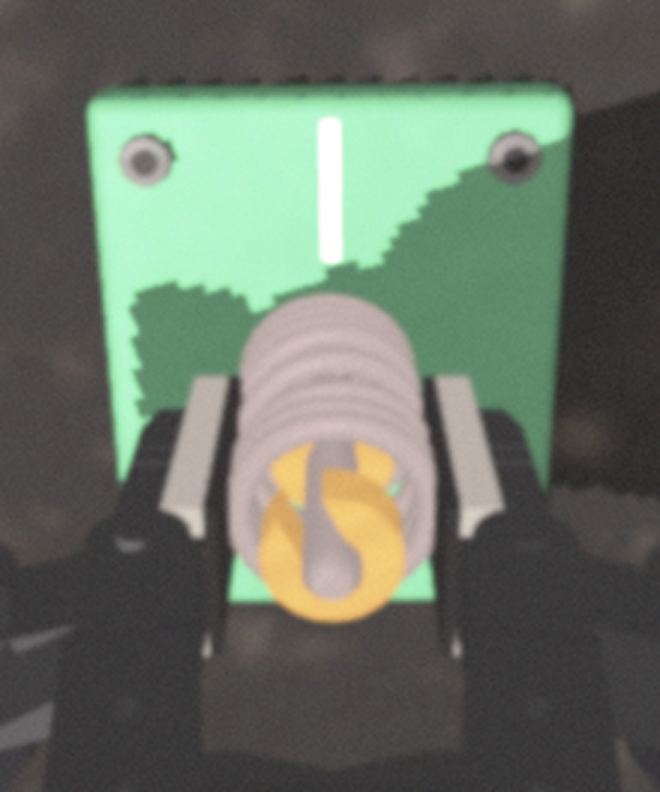

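View pics/s13.png

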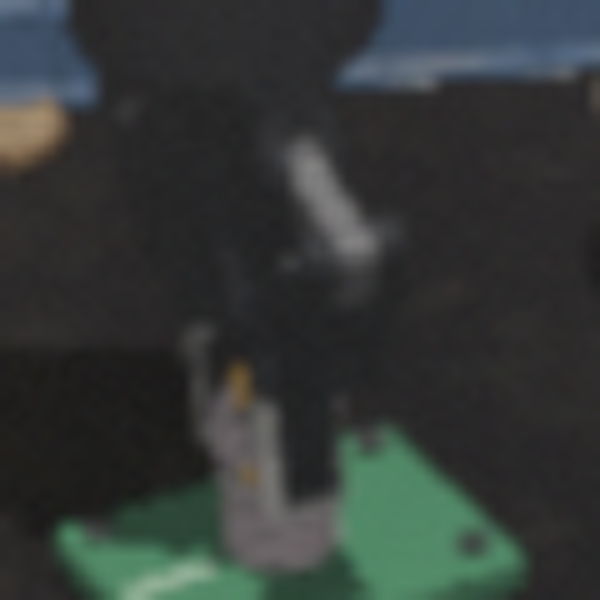

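Emit:
{"method": "jog_arm", "body": {"rows": [[[0,0,0],[0,0,0],3.6],[[0,0,0],[0,0,0],5.0],[[0,0,0],[0,0,0],6.5],[[0,0,0],[0,0,0],6.5],[[0,0,0],[0,0,0],6.5],[[0,0,-2.0],[0,0,0],6.5],[[0,0,-4.0],[0,0,0],6.5],[[0,0,-4.0],[0,0,0],6.5],[[0,0,0],[0,0,0],6.5]]}}

```text
clock: 21.88
position: [504.8, 61.9, 135.2]
ee_rot: [0.162, 0.987, 0.002, 0.004]
contact_force: [0.2, -0.9, -0.0]
gripper_width: 65.1
```

```bash
python3 - <<'E'
from h import *
s=st(); print(s["clock"],s["position"],s["contact_force"].round(2),s["gripper_width"])
c=cam("wrist"); snap("wrist","w14.png")
im=cv2.imread("pics/w14.png")
for z,r,col in((58,15.3,(0,0,255)),(12,15.3,(255,0,0))):
    a=np.linspace(0,2*np.pi,50); im2=im if z==58 else im2
    if z==58: im2=cv2.resize(im,None,fx=4,fy=4,interpolation=cv2.INTER_CUBIC); 
    cv2.polylines(im2,[np.array([(proj(c,[502.75+r*np.cos(t),61+r*np.sin(t),z])+.5)*4 for t in a]).astype(int)],True,col,1)
u,v=(proj(c,[502.75,61,40])*4).astype(int); cv2.imwrite("pics/w14c.png",im2[max(0,v-250):v+250,u-300:u+300])
snap("scene","s14.png",(170,130,250,210),7); snap("top","t14.png",(150,180,220,250),8)
E
```

```text
21.875 [504.77519773  61.85254213 135.20763627] [ 0.22 -0.94 -0.01] 65.06065249102352
```

View pics/w14c.png

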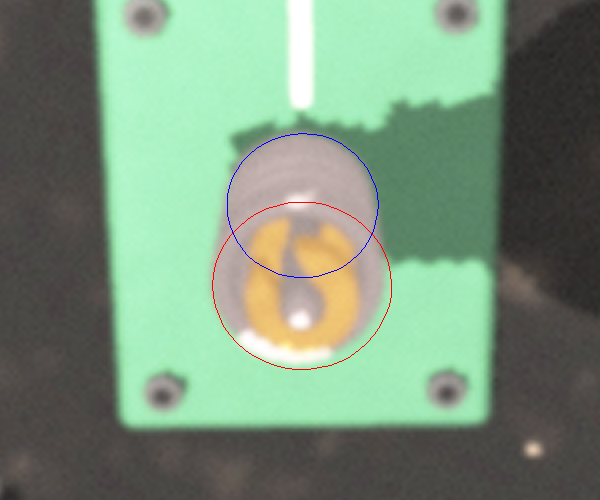

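View pics/s14.png

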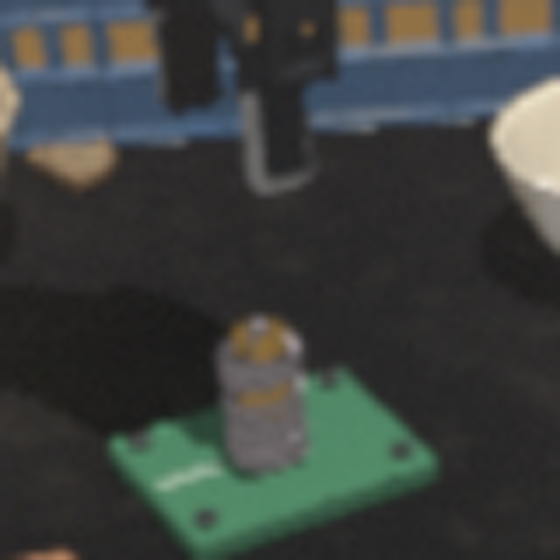

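```bash
python3 - <<'E'
from h import *
s=st(); print(s["clock"],s["joint_vel"].round(3),s["contact_force"].round(1)); c=cam("top")
for o in("bowl","block","tape"):
    eyes.get_image("top"); print(o,[ (np.array(r["position"])*[512,384]).round(1) for r in nets.boxes_of("top",o)[:2]])
print(arm.job_done())
E
```

```text
22.025 [ 0.001  0.016 -0.009  0.001 -0.001  0.002] [-0.4 -0.1 -0.5]
bowl [array([288.4, 137. ])]
block [array([239.6, 113.9])]
tape [array([363. , 141.1])]
the job is handed in; nothing more can be done
None
```

The spring is on the rod of the larger green base and stands home on the plate. I released it, backed the gripper off, and handed the job in at about 22 s.

- **Slot angles:** I read them from oblique wrist-camera views before the grasp. The upper slot was about 0.4 rad from the white line and the lower about 0.1 rad to the other side.
- **Descent:** I lined the tang up with the upper slot, lowered the spring through it, twisted about 30° between the collars and lowered it through the lower slot. Neither collar caught noticeably.
- **Forces:** Wrist readings stayed within about 1 to 2 N of the free-hanging value. The only clear rise was about 3 N, at the height where I expected the plate.

**Last checks:**
- In the wrist view after release, the spring's upper end matched the outline expected for a free 46 mm spring on the plate. It looked upright and centred, with the upper collar showing above it.
- The gripper was open, clear of the spring and nearly at rest.
- The detector found the bowl, block and tape within about 6 pixels of where they were at the start. The tape's shift was the largest (about 6 pixels, roughly 11 mm); I took it for detector noise because the arm never went near the tape.

One small disagreement: the overhead and scene cameras placed the rod and spring about 1 to 2 mm away from the wrist camera's estimate. I used the wrist camera's values, and the fit was free.

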